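# Press a freshly sleeved sanding drum into the spring V-cradle

### The arm

A 7-joint arm with a two-finger parallel gripper is mounted at the origin on the work surface. World frame = base frame: x ahead of the robot, y to its left, z up, the work surface at z = 0. Lengths are in m, angles in degrees, forces in N, time in s.
With the tool pointing down it reaches from about 0.425 to 0.95 m from the base axis. Payload 16.7 kg.
Tool frame: the origin (TCP) lies at the very end of the fingers, on their centre line; the grasp point (between the pads) lies 19 mm behind it; y points along the fingers, x is the direction in which the jaws open and shut, and the axes are right-handed (so a half turn about y gives the same grasp; the last joint's range is limited). The gripper opens to 94 mm and grips with 3 to 60 N. Pads are 16 mm wide; open, the fingers measure 119 mm over their backs; the gripper's body (75 mm by 177 mm) begins 78 mm behind the grasp point.
Start: joints at [-78.696, 24.414, 4.234, 92.017, -1.954, 63.644, -3.845], TCP at [0.229, 0.635, 0.177] pointing down, gripper open.
Joint ranges: [-163.25, 163.25], [-28.42, 122.38], [-70.27, 78.77], [12.13, 141.07], [-58.53, 238.53], [9.26, 117.41], [-156.51, 156.51]. Speed limits (degrees/s): [108.29, 108.29, 136.94, 136.94, 172.46, 172.46, 172.46].

### API

Orientations are given as a 3x3 rotation matrix whose columns are the frame's x, y, z axes.
In Python, from workcell import env gives the robot as it stands. Calls block until the motion is done:
- env.goto(position, orientation): joint-space move of the TCP to a pose.
- env.move_straight(position, rotation=None, vel=0.15): straight line of the TCP; rotation=None keeps the orientation; vel is the mean speed in m/s.
- env.move_joints(angles): joint-space move.
- env.command_gripper(opening, newtons=None): opening from 0.0 (shut) to 1.0 (fully open); newtons is the grip in N (None keeps the last); returns when the fingers have stopped.
- env.wait(seconds).
- env.inverse_kinematics(position, orientation): joint angles nearest the present ones, or None.
- env.sense(): the state.
- env.read_camera(name): name is "scene" or "side" or "wrist"; returns a dict with "image" (400x640x3 uint8, blue, green, red), "vfov" (degrees; the focal length in pixels is half the picture's height over the tangent of half this angle, whatever the lens; pixels are square), "cx", "cy" (the principal point, pixels), "D" ([k1, k2, p1, p2, k3] as OpenCV has them; the pictures are not rectified), "view" (4x4, takes a point from world to camera coordinates); the wrist camera has in their place "tool_from_camera" (4x4, takes a point from camera to tool coordinates, whose origin is the TCP and whose axes are the tool frame's). Camera axes: x right, y down, z forward; pixel columns grow to the right and rows downward; lengths in m; the calibration is good to about 2 mm. A picture is of the moment at which its call begins: read the wrist's pose just before it. There is no depth.
A pose or a line that the arm cannot do raises env.Unreachable and nothing moves.
- env.close_job(): hands the job in, once; it reports no verdict.
The state is a dict: "t": time; "joint_pos": joint angles; "qd": joint speeds; "joint_efforts": joint torques, N m; "tcp_pos": TCP position; "tcp_rot": TCP orientation; "contact_force": force on the tool from outside, world axes, zero at the start; "wrist_torque": the same for the moment, N m; "grip_width": opening from 0.0 (shut) to 1.0 (fully open).
Only numpy, scipy, OpenCV 4.12 (cv2) and the standard library are available. Lean on these libraries where they do the work, as an engineer would, in place of code of your own. Each camera call takes 0.05 s, during which the arm holds its last target.

### The job

I have just glued rust-red grit sleeves onto a sanding drum: take that drum from its wooden rest, lift it clear and lay it lengthwise, centred, in the V of the blue spring-loaded cradle so that it sits on both sloping faces. Then press the drum down, bearing evenly on both faces, until the cradle has sunk about half of its travel, without ever bottoming it out, and finish there: the job ends with the robot still holding the drum pressed down (gripped, or by pressing on it from above). Leave the worn grey drum, the dye bottle, the brush and the shoe where they are.

Things in the scene. Friction and masses are not known exactly. Their poses are not given: they have to be found in the camera images.
- drum: The sanding drum to press: cylinder 40 mm in diameter, 160 mm long, about 0.4 kg, rust-red sleeves on both end thirds and a bare aluminium band 54 mm wide in the middle to grip. Origin at its centre, y along its axis (either way round is equally good; it may have rolled about y).
- worn_drum: Bystander: drum of the same size (40 mm in diameter, 160 mm long) with dark grey sleeves, lying on the other rest. Origin at its centre, y along its axis.
- rest_a: One of the two wooden drum rests (74 x 150 mm, fixed to the bench; the pose varies, either may be left or right), carrying the rust-red drum. Origin at the centre of its underside, y along the drum. The drum lies on two end blocks, with its axis 40 mm above the bench, between rubber chocks whose tops are 32 mm above the bench, 44 mm apart. Between the end blocks an 88 mm long gap is free for fingers, but for a strip 30 mm wide and 6 mm high on the bench.
- rest_b: The other wooden rest, alike, carrying the worn grey drum. Origin at the centre of its underside, y along its drum.
- press_base: Blue base plate of the V-cradle, fixed to the bench: 100 x 210 x 12 mm, origin at the centre of its underside, y along the V, z up. A white gauge post 70 mm high with a green mid-travel band stands at its +y end, 100 mm from the centre. Let go, the drum settles on both faces of the V by itself; gripped tight a little to one side, it lifts off one face. Pressed from above with shut fingertips it loads both.
- v_seat (a point): Where the drum's centre belongs: on the axis of a drum seated in the V, midway along it. 80 mm above the bench with the cradle up; it sinks with the cradle. y along the V, z up. The V is 90 degrees (two 45 degree faces, the upper edges 28 mm to each side of the axis and level with it), in two blocks 35 mm long, from 35 to 70 mm on each side of the centre; the 70 mm between them is free for fingers down to a crossbar 36 mm below this point.
- saddle (a joint): How far the sprung V-cradle has been pressed straight down, in m: 0 up, 0.015 bottomed out. The weight of the drum alone does not move it. It starts to sink at a push of about 3 to 5 N on the drum and takes 1 N more per mm; half of the travel needs about 11 to 12 N. A red pointer on the cradle meets the middle of the green band at about half travel.
- dye_bottle: Bystander: upright red dye bottle, 40 mm in diameter, 85 mm high. Origin at the centre of its underside.
- brush: Bystander: brush 160 mm long lying on the bench. Origin on its underside.
- shoe: Bystander: dark shoe with a white sole, about 280 mm long and 110 mm high. Origin at the centre of its underside.
There are look-alikes about, which are no part of the job. What is shaped like the drum but green or purple is not meant.

How it is judged:
By the outcome, as a careful person would: the job done as asked, in the order asked, and still so for the second after the job is handed in, while the arm keeps its last pose, push and grip.
It also fails if it takes over 45 s, if anything falls off the work surface, if the arm or the gripper's body presses on something with over 40 N, if the wrist force passes 120 N, or if a joint passes its speed limit or range.

## Working session

There is one attempt and no reset: what is moved stays moved. The work goes in short steps, each a Python script; the robot and the scene stay as the last script left them, time stands still between calls to the robot, and variables do not carry over. Pictures are saved under pics/ and viewed, and the job is handed in when it is done.

```bash
ls; mkdir -p pics
python3 - <<'E'
from workcell import env
import cv2,numpy as np
s=env.sense();print(s)
for n in["scene","side","wrist"]:
    c=env.read_camera(n);cv2.imwrite(f"pics/{n}0.png",c["image"]);print(n,{k:v for k,v in c.items() if k!="image"})
E
```

```text
pics
{'t': 0.0, 'joint_pos': array([-78.6951931 ,  24.44999434,   4.23420542,  92.05294742,
        -1.95467962,  63.64499593,  -3.84384318]), 'qd': array([ 0.0486878 , -0.02254175, -0.03312668,  0.08685749,  0.04842395,
        0.00493655,  0.03241624]), 'joint_efforts': array([-3.57047618e-03, -9.35821438e+01,  3.66572008e+00, -4.54189038e+01,
       -4.87410673e-02,  2.02740059e-02,  2.47724747e-04]), 'tcp_pos': array([0.22932108, 0.63432659, 0.17666771]), 'tcp_rot': array([[ 3.39963660e-01, -3.49416998e-04, -9.40438508e-01],
       [ 9.40437651e-01, -1.27388452e-03,  3.39963823e-01],
       [-1.31679920e-03, -9.99999128e-01, -1.04469544e-04]]), 'contact_force': array([-0.29795469,  1.12414203, -0.27114453]), 'wrist_torque': array([ 0.0173673 ,  0.00782747, -0.02827033]), 'grip_width': 0.9977724122489735}
scene {'vfov': 53.909932391100874, 'cx': 323.81999858600386, 'cy': 198.33793105547284, 'D': array([0.00482845, 0.        , 0.        , 0.        , 0.        ]), 'view': array([[-0.72209217,  0.69155447,  0.01831143,  0.39448024],
       [ 0.50118018,  0.54119041, -0.6752269 , -0.
[... 372 characters left out ...]
  [-0.05885031, -0.51693828, -0.85399734,  0.11140731],
       [ 0.13635396,  0.84329954, -0.5198591 ,  0.82792443],
       [ 0.        ,  0.        ,  0.        ,  1.        ]])}
wrist {'vfov': 71.35430031695397, 'cx': 319.7852325232837, 'cy': 201.44401603349235, 'D': array([0.00611409, 0.        , 0.        , 0.        , 0.        ]), 'tool_from_camera': array([[ 9.99999795e-01, -9.52341779e-05,  6.32779921e-04,
         2.27357271e-04],
       [-6.36399604e-04, -2.51390895e-01,  9.67885434e-01,
        -2.06932630e-01],
       [ 6.68993368e-05, -9.67885638e-01, -2.51390904e-01,
         7.29580053e-02],
       [ 0.00000000e+00,  0.00000000e+00,  0.00000000e+00,
         1.00000000e+00]])}
```

View pics/scene0.png

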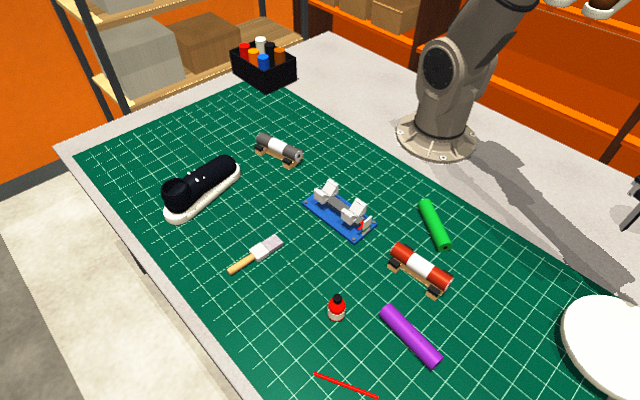

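View pics/side0.png

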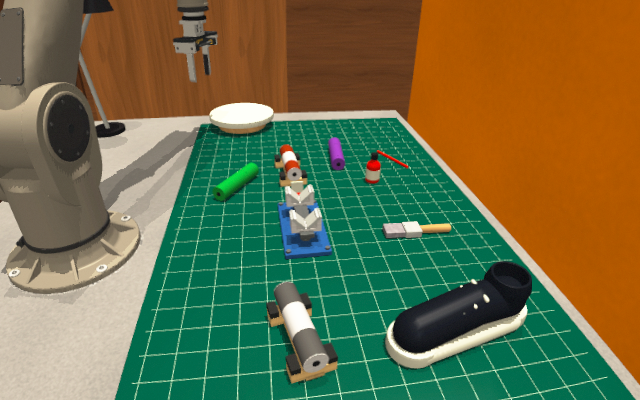

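View pics/wrist0.png

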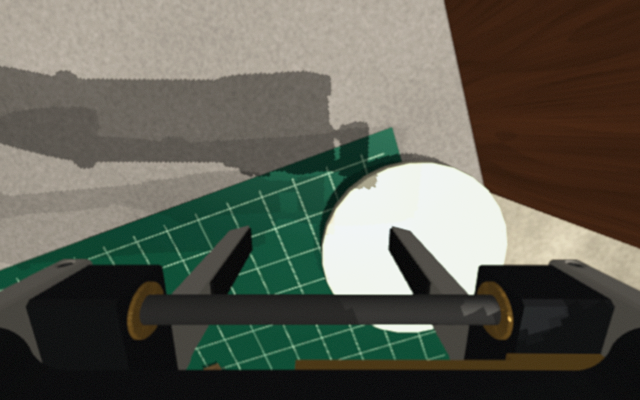

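The scene view shows the red drum at about (420,268), the blue cradle at (340,215) with its gauge post near (366,226), and the grey drum at (278,150). The side view shows the red drum at (290,165) and the base at (304,230). I'll get rough positions first, then refine with the wrist camera.

```bash
cat > h.py <<'E'
from workcell import env
import cv2,numpy as np
def cam(n):
    s=env.sense() if n=="wrist" else None
    c=env.read_camera(n);im=c["image"];h,w=im.shape[:2]
    f=h/2/np.tan(np.radians(c["vfov"]/2))
    K=np.array([[f,0,c["cx"]],[0,f,c["cy"]],[0,0,1]])
    if n=="wrist":
        T=np.eye(4);T[:3,:3]=s["tcp_rot"];T[:3,3]=s["tcp_pos"];W=T@c["tool_from_camera"]
    else: W=np.linalg.inv(c["view"])
    return dict(im=im,K=K,D=np.array(c["D"]),W=W)
def rays(c,px):
    p=cv2.undistortPoints(np.float64(px).reshape(-1,1,2),c["K"],c["D"]).reshape(-1,2)
    d=np.c_[p,np.ones(len(p))]@c["W"][:3,:3].T
    return c["W"][:3,3],d
def onplane(c,px,z):
    o,d=rays(c,px);return o+d*((z-o[2])/d[:,2])[:,None]
def proj(c,P):
    V=np.linalg.inv(c["W"]);r=cv2.Rodrigues(V[:3,:3])[0]
    return cv2.projectPoints(np.float64(P).reshape(-1,1,3),r,V[:3,3],c["K"],c["D"])[0].reshape(-1,2)
def blobs(m,amin=30):
    n,l,st,ce=cv2.connectedComponentsWithStats(m.astype(np.uint8))
    return [(i,st[i,4],st[i,:4],ce[i]) for i in range(1,n) if st[i,4]>=amin],l
def down(ax):  # tool y down, tool x along ax (xy)
    x=np.array([ax[0],ax[1],0.]);x/=np.linalg.norm(x);y=np.array([0,0,-1.]);return np.c_[x,y,np.cross(x,y)]
E
python3 - <<'E'
from h import *
for n in["scene","side"]:
    c=cam(n);hsv=cv2.cvtColor(c["im"],cv2.COLOR_BGR2HSV);H,S,V=cv2.split(hsv)
    red=((H<8)|(H>172))&(S>140)&(V>70); blue=(abs(H.astype(int)-110)<12)&(S>140)&(V>60)
    for nm,m,z in[("red",red,.045),("blue",blue,.012)]:
        b,l=blobs(m)
        for i,a,st,ce in b: print(n,nm,a,st,ce.round(1),onplane(c,ce,z).round(3)[0])
E
```

```text
scene red 155 [239  43  11  19] [244.   50.4] [ 0.177 -0.885  0.045]
scene red 30 [358 220   6  10] [360.9 224.9] [0.516 0.112 0.045]
scene red 294 [390 242  24  23] [401.1 252.2] [0.507 0.242 0.045]
scene red 318 [427 266  26  25] [438.8 277.9] [0.499 0.352 0.045]
scene red 197 [328 298  18  17] [336.2 306.6] [0.733 0.235 0.045]
scene red 287 [313 372  66  27] [345.7 385.2] [0.839 0.367 0.045]
scene blue 174 [258  53  12  18] [263.4  61.6] [ 0.138 -0.804  0.012]
scene blue 981 [301 194  77  51] [334.7 219.8] [0.536 0.033 0.012]
scene blue 59 [335 194  16  13] [343. 200.] [ 0.464 -0.004  0.012]
side red 95 [377 150  31  18] [392.2 158.5] [0.803 0.279 0.045]
side red 131 [367 159  14  12] [373.2 165. ] [0.736 0.243 0.045]
side red 56 [285 161  14  11] [290.9 165.2] [0.503 0.266 0.045]
side red 36 [365 178  14   6] [371.3 180.8] [0.706 0.152 0.045]
side blue 1293 [278 202  54  57] [301.1 238.8] [ 0.501 -0.033  0.012]
side blue 51 [308 202  11  11] [312.5 206.8] [0.543 0.095 0.012]
```

Run:
```python
from h import *
for ax in[(1,0),(-1,0)]:
    for p in[(.505,.2,.25),(.505,-.06,.25),(.503,.297,.02),(.51,.03,.06),(.51,.03,.25)]:
        print(ax,p,np.round(env.inverse_kinematics(p,down(ax)),0) if env.inverse_kinematics(p,down(ax)) is not None else None)
R=down((1,0))
for i,p in enumerate([(.505,.2,.25),(.505,-.06,.25)]):
    env.goto(p,R);env.wait(.2)
    c=cam("wrist");np.save(f"w{i}.npy",c,allow_pickle=True);cv2.imwrite(f"pics/w{i}.png",c["im"]);print(env.sense()["t"])
```

```text
(1, 0) (0.505, 0.2, 0.25) [-57.   9.  33. 105.  -5.  67. -23.]
(1, 0) (0.505, -0.06, 0.25) [-50.   6.  54. 110.  -5.  67.   6.]
(1, 0) (0.503, 0.297, 0.02) [-56.  29.  24. 112. -17.  42. -22.]
(1, 0) (0.51, 0.03, 0.06) [-41.  21.  37. 121. -18.  44.   7.]
(1, 0) (0.51, 0.03, 0.25) [-50.   5.  43. 109.  -4.  67.  -6.]
(-1, 0) (0.505, 0.2, 0.25) [-34.   8.   6. 104.  -1.  67. 153.]
(-1, 0) (0.505, -0.06, 0.25) None
(-1, 0) (0.503, 0.297, 0.02) [-29.  27. -10. 111.   6.  43. 137.]
(-1, 0) (0.51, 0.03, 0.06) [ -62.   37.   70.  122.  -44.   53. -146.]
(-1, 0) (0.51, 0.03, 0.25) None
2.3833
3.65
```

View pics/w0.png

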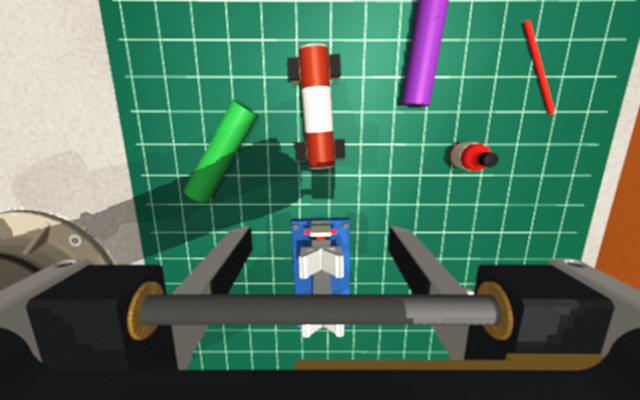

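View pics/w1.png

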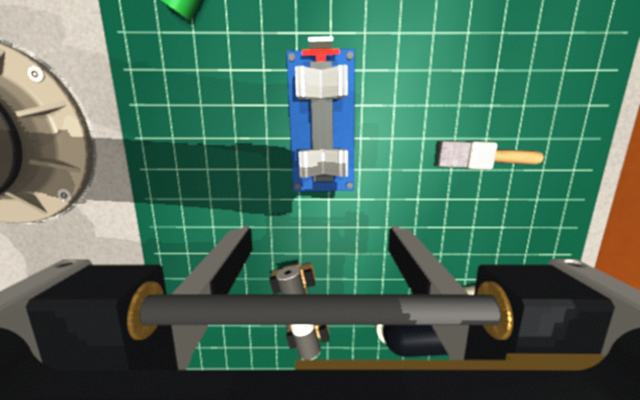

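w0 shows the red drum at (317,105) with its band over rows 86–138. w1 shows the cradle base over columns 288–356 and rows 50–190, with the gauge post at the far (+y) end at (320,40). Next I'll measure both.

```bash
cat > meas.py <<'E'
from h import *
def drum(c,z,roi,name=None):
    H,S,V=cv2.split(cv2.cvtColor(c["im"],cv2.COLOR_BGR2HSV))
    m=((H<9)|(H>171))&(S>130)&(V>60); k=np.zeros_like(m);k[roi[1]:roi[3],roi[0]:roi[2]]=1;m&=k
    b,l=blobs(m,150);b=sorted(b,key=lambda t:-t[1])[:2]
    sl=[]
    for i,a,st,ce in b:
        ys,xs=np.nonzero(l==i); rows=np.unique(ys)[3:-3]
        mid=[((xs[ys==r].min()+xs[ys==r].max())/2,r) for r in rows]; sl.append((ys.min(),ys.max(),mid))
    sl.sort(key=lambda t:t[0])
    mids=np.array(sl[0][2]+sl[1][2]);P=onplane(c,mids,z+.003)
    q=np.polyfit(P[:,1],P[:,0],1); res=np.std(P[:,0]-np.polyval(q,P[:,1]))
    rx=np.interp
    def xat(r): return np.polyval(np.polyfit(mids[:,1],mids[:,0],1),r)
    r0,r1=sl[0][1]+.5,sl[1][0]-.5
    B=onplane(c,[(xat(r0),r0),(xat(r1),r1)],z+.02)
    yc=B[:,1].mean(); d=np.array([q[0],1.]);d/=np.linalg.norm(d)
    return np.array([np.polyval(q,yc),yc]),d,res,np.linalg.norm(B[0]-B[1]),sl[0][:2],sl[1][:2]
E
python3 - <<'E'
from meas import *
c=np.load("w0.npy",allow_pickle=True).item()
print("drum",drum(c,.04,(270,30,360,175)))
c=np.load("w1.npy",allow_pickle=True).item()
H,S,V=cv2.split(cv2.cvtColor(c["im"],cv2.COLOR_BGR2HSV))
m=(abs(H.astype(int)-110)<12)&(S>120)&(V>40);m[:30]=0;m[200:]=0;m[:,:270]=0;m[:,370:]=0
ys,xs=np.nonzero(m);P=onplane(c,np.c_[xs,ys],.012)
r=cv2.minAreaRect((P[:,:2]*1000).astype(np.float32));print("base",r,cv2.boxPoints(r))
# grey-white V blocks and post
w=(S<45)&(V>120);w[:25]=0;w[190:]=0;w[:,:285]=0;w[:,360:]=0
for i,a,st,ce in blobs(w,20)[0]:print("white",a,st,ce,onplane(c,ce,.07)[0])
rd=((H<9)|(H>171))&(S>130)
for i,a,st,ce in blobs(rd,20)[0]:print("red",a,st,ce,onplane(c,ce,.07)[0])
cv2.imwrite("pics/w1z.png",cv2.resize(c["im"][25:205,260:380],None,fx=3.2,fy=3.2,interpolation=cv2.INTER_CUBIC))
E
```

```text
drum (array([0.50117883, 0.2989283 ]), array([-0.0772913 ,  0.99700855]), np.float64(0.0005664762599545725), np.float64(0.056821049100254935), (np.int64(46), np.int64(87)), (np.int64(132), np.int64(166)))
base ((507.8733215332031, 21.34337615966797), (99.45747375488281, 209.2689208984375), 1.521587610244751) [[455.3837   124.62047 ]
 [460.94052  -84.57466 ]
 [560.3629   -81.933716]
 [554.80615  127.26141 ]]
white 21 [335  32  20   2] [344.76190476  32.95238095] [0.53573229 0.12951485 0.07      ]
white 141 [308  36  25   7] [319.90070922  39.26241135] [0.50498523 0.1224852  0.07      ]
white 31 [347  52   6   7] [349.38709677  55.25806452] [0.54219302 0.10451348 0.07      ]
white 31 [288  54   6   7] [290.96774194  56.90322581] [0.46850299 0.1024892  0.07      ]
white 3962 [295  61  53 116] [321.78167592 117.03028773] [0.5076865  0.02998078 0.07      ]
white 21 [347 183   5   5] [348.95238095 184.80952381] [ 0.54642079 -0.06158813  0.07      ]
red 283 [302  48  37  14] [319.8975265   52.93286219] [0.50501465 0.10710484 0.07      ]
```

View pics/w1z.png

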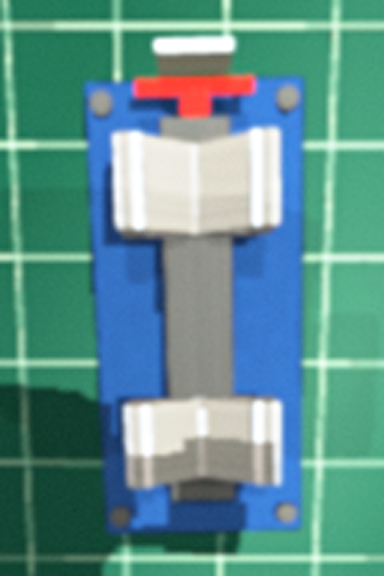

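The base centre is (0.508, 0.021) with yaw 1.5°, and the post at (0.505, 0.122) agrees with that. The drum is at (0.501, 0.299) with yaw 4.4°. Next is the grasp.

Run:
```python
from h import *
p=np.array([.5012,.2989]);d=np.array([-.0773,.997]);R=down((d[1],-d[0]))
env.goto([*p,.15],R)
env.move_straight([*p,.022],vel=.12)
s=env.sense();print(s["tcp_pos"],s["contact_force"],s["grip_width"])
env.command_gripper(0.0,25);s=env.sense();print(s["grip_width"]*94,s["contact_force"],s["tcp_pos"])
env.move_straight([*p,.05],vel=.06)
env.move_straight([*p,.17],vel=.15);env.wait(.2)
s=env.sense();print(s["grip_width"]*94,s["contact_force"],s["wrist_torque"],s["tcp_pos"],s["t"])
for n in["wrist","side","scene"]:
    c=cam(n);cv2.imwrite(f"pics/{n}2.png",c["im"])
    np.save(f"{n}2.npy",c,allow_pickle=True)
```

```text
[0.5016176  0.2991265  0.02264885] [-0.03732554 -0.47145566  0.10240038] 0.9983255734819712
32.69837248874055 [ 0.72999282  0.9518881  -3.65298018] [0.50111943 0.29886785 0.02188373]
32.53612383896954 [-0.73574906  0.22199901 -3.16726305] [-0.0054801   0.02794375  0.02291821] [0.50087363 0.29860551 0.16919068] 9.0083
```

View pics/wrist2.png

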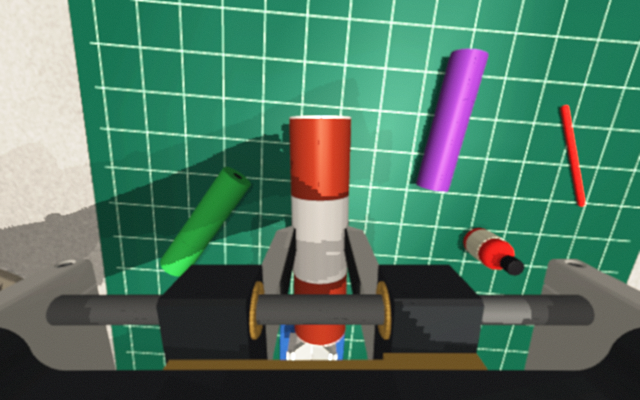

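View pics/side2.png

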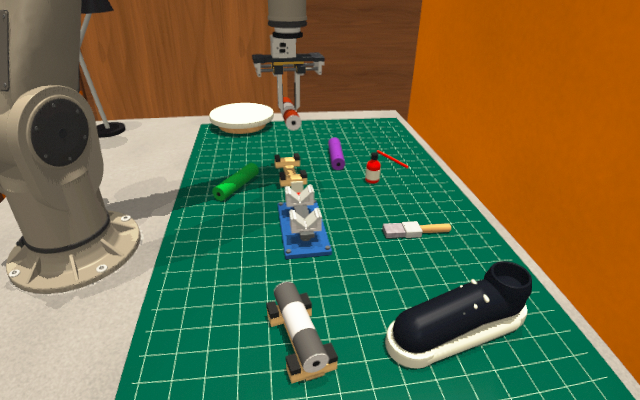

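View pics/scene2.png

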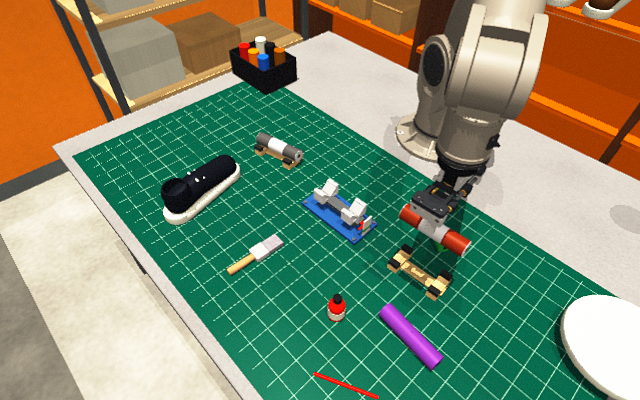

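The drum is held and the rest is empty. In the wrist image the far sleeve spans rows 118–197 and the band runs to about row 283. I'll check where it sits in the grip, along and across.

Run:
```python
from meas import *
c=np.load("wrist2.npy",allow_pickle=True).item()
H,S,V=cv2.split(cv2.cvtColor(c["im"],cv2.COLOR_BGR2HSV))
m=((H<12)|(H>168))&(S>100)&(V>40);m[:100]=0;m[345:]=0;m[:,:285]=0;m[:,:][:,356:]=0
for i,a,st,ce in blobs(m,50)[0]:print(a,st,ce)
tcp=np.array([.50087,.29861,.16919]);d=np.array([-.0773,.997])
for r in(130,150,170,190):
    xs=np.nonzero(m[r])[0];o,dd=rays(c,[(xs.min()-.5,r),(xs.max()+.5,r)])
    n=dd/np.linalg.norm(dd,axis=1)[:,None]
    # project rays on plane perpendicular to drum axis -> tangents to circle r=20mm
    D=np.r_[d,0];X=np.array([d[1],-d[0],0]);
    a=[np.arctan2(v@X,-v[2]) for v in dd]; half=(a[1]-a[0])/2;mid=(a[1]+a[0])/2
    L=.02/np.sin(half); ctr=[(o-[*tcp[:2],0])@X+L*np.sin(mid), o[2]-L*np.cos(mid)-tcp[2]]
    print(r,xs.min(),xs.max(),"lat,axis height over tcp mm",np.round(np.array(ctr)*1e3,1))
for zz in(.019,.015,.023):
    P=onplane(c,[(320,117.5),(321,197.5),(320,283)],tcp[2]+zz+.02)
    print(zz,[round(float((q[:2]-tcp[:2])@d)*1e3,1) for q in P])
```

```text
4733 [289 119  62  82] [319.5151067 158.1290936]
676 [294 276  52  19] [319.84171598 287.69230769]
874 [295 324  50  21] [319.41762014 332.63272311]
130 290 350 lat,axis height over tcp mm [ 0.3 17.1]
150 290 349 lat,axis height over tcp mm [-0.1 17.4]
170 291 348 lat,axis height over tcp mm [-0.1 14.4]
190 291 347 lat,axis height over tcp mm [-0.4 14.6]
0.019 [79.7, 32.2, -27.1]
0.015 [79.9, 31.2, -29.5]
0.023 [79.6, 33.2, -24.7]
```

Run:
```python
from meas import *
c=np.load("wrist2.npy",allow_pickle=True).item()
H,S,V=cv2.split(cv2.cvtColor(c["im"],cv2.COLOR_BGR2HSV))
tcp=np.array([.50087,.29861,.16919]);d=np.array([-.0773,.997])
col=S[:,318:323].mean(1);e=[r for r in range(100,350) if (col[r]>90)!=(col[r-1]>90)];print(e)
P=onplane(c,[(320,r-.5) for r in e],tcp[2]+.038);print([round(float((q[:2]-tcp[:2])@d)*1e3,1) for q in P])
```

```text
[105, 108, 115, 119, 201, 284, 295, 324, 345]
[86.9, 85.3, 81.4, 79.2, 30.0, -28.1, -36.5, -59.7, -77.3]
```

The drum is centred in the grip to within about 1 mm. Next I carry it to the cradle and lower it gently.

Run:
```python
from h import *
p=np.array([.5078,.0213]);a=np.radians(1.52);R=down((np.cos(a),np.sin(a)))
env.move_straight([*p,.17],R,vel=.2)
env.move_straight([*p,.075],vel=.12);env.wait(.1)
s=env.sense();f0=s["contact_force"];print(f0,s["tcp_pos"])
for z in np.arange(.072,.0625,-.0015):
    env.move_straight([*p,z],vel=.03);s=env.sense();print(round(z,4),s["tcp_pos"].round(4),(s["contact_force"]-f0).round(2),s["t"])
    if (s["contact_force"]-f0)[2]>2: break
c=cam("side");cv2.imwrite("pics/side3.png",cv2.resize(c["im"][140:280,220:380],None,fx=4,fy=4,interpolation=cv2.INTER_CUBIC))
c=cam("scene");cv2.imwrite("pics/scene3.png",cv2.resize(c["im"][150:270,260:420],None,fx=4,fy=4,interpolation=cv2.INTER_CUBIC))
```

```text
[-0.32903247 -0.9447729  -3.37763192] [0.50835285 0.02146668 0.07571069]
0.072 [0.5078 0.0214 0.072 ] [ 0.54  1.43 -1.17] 11.9917
0.0705 [0.5077 0.0213 0.0704] [-0.47  0.94 -0.76] 12.2417
0.069 [0.5077 0.0213 0.0689] [0.58 0.75 0.22] 12.4917
0.0675 [0.5077 0.0213 0.0674] [0.6  1.22 0.12] 12.7417
0.066 [0.5077 0.0213 0.0659] [-1.03  1.35 -0.62] 12.9917
0.0645 [0.5077 0.0213 0.0644] [ 0.73  0.91 -0.6 ] 13.2417
0.063 [0.5077 0.0213 0.0629] [-0.19  0.51 -0.84] 13.4917
```

View pics/side3.png

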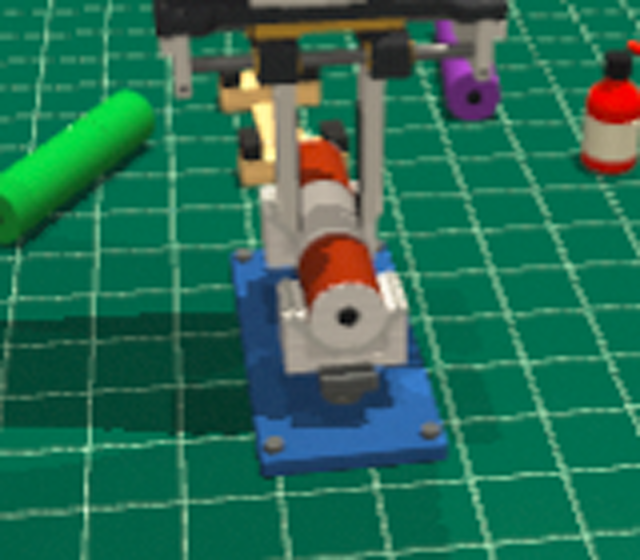

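View pics/scene3.png

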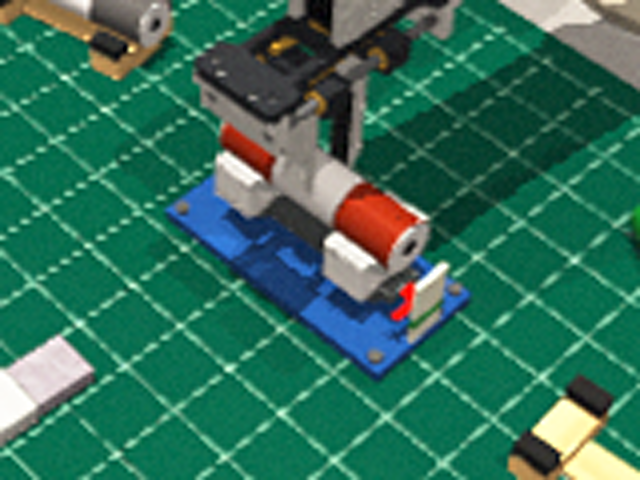

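The drum hangs just above both V faces: drum end at (345,315) in the side crop, blocks on either side. I'll lower to contact, release, back off and check.

Run:
```python
from h import *
p=np.array([.5078,.0213]);f0=-3.7
for z in(.0622,.0615,.0608,.0601):
    env.move_straight([*p,z],vel=.02);env.wait(.05);s=env.sense();print(z,s["tcp_pos"].round(4),s["contact_force"].round(2))
    if s["contact_force"][2]-f0>2.2:break
env.command_gripper(1.0);env.wait(.2)
env.move_straight([*p,.12],vel=.15)
q=p+[.0,-.085]
env.move_straight([*q,.25],vel=.25);env.wait(.2)
print(env.sense()["contact_force"],env.sense()["t"])
c=cam("wrist");np.save("w4.npy",c,allow_pickle=True);cv2.imwrite("pics/w4.png",cv2.resize(c["im"][15:215,220:420],None,fx=3,fy=3,interpolation=cv2.INTER_CUBIC))
c=cam("side");cv2.imwrite("pics/side4.png",cv2.resize(c["im"][140:280,220:380],None,fx=4,fy=4,interpolation=cv2.INTER_CUBIC))
```

```text
0.0622 [0.5078 0.0213 0.0622] [ 0.06  0.67 -4.25]
0.0615 [0.5081 0.0213 0.0617] [0.18 0.02 2.32]
[-0.13865891  0.16338015 -0.57796894] 16.95
```

View pics/w4.png

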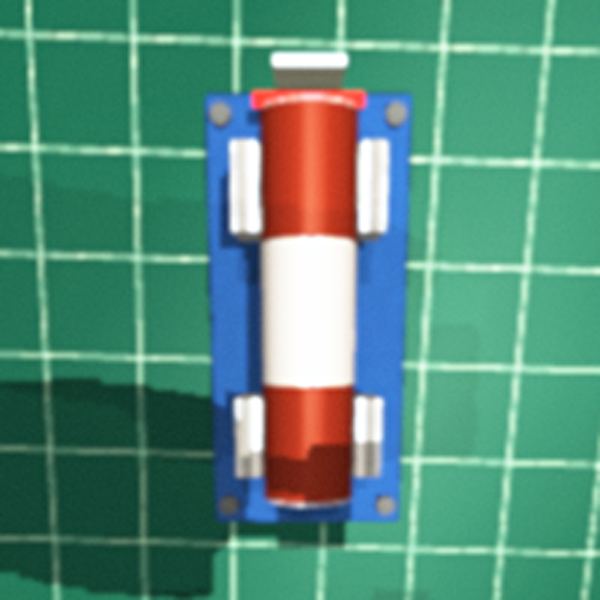

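View pics/side4.png

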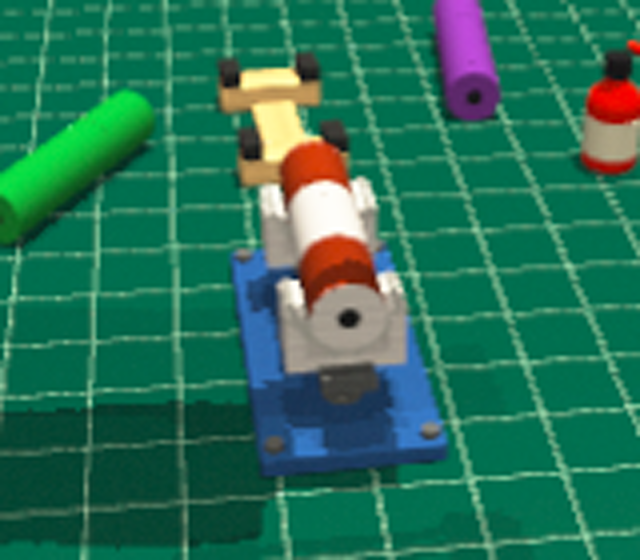

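The drum is seated parallel in the V, with its band over rows 236–387 of the crop and the V blocks at rows 140–235 and 397–475. I'll check the lengthwise centring against the blocks.

Run:
```python
from meas import *
c=np.load("w4.npy",allow_pickle=True).item()
H,S,V=cv2.split(cv2.cvtColor(c["im"],cv2.COLOR_BGR2HSV))
print(drum(c,.08,(290,46,350,190)))
g=S[:,321:326].mean(1);e=[r for r in range(40,190) if (g[r]>100)!=(g[r-1]>100)]
print("drum axis col edges",e,onplane(c,[(323,r-.5) for r in e],.10)[:,1].round(4))
ends=onplane(c,[(323,15+98/3),(323,15+500/3)],.1);print("ends",ends[:,1])
for cc,rng in((302,0),(344,0)):
    g=(S[:,cc-2:cc+3].mean(1)<70);e=[r for r in range(40,190) if g[r]!=g[r-1]]
    print(cc,e,onplane(c,[(cc,r-.5) for r in e],.08)[:,1].round(4))
```

```text
(array([0.50805689, 0.0221524 ]), array([-0.02816414,  0.99960331]), np.float64(0.00024054598282929307), np.float64(0.058652874643974805), (np.int64(46), np.int64(93)), (np.int64(144), np.int64(181)))
drum axis col edges [44, 46, 49, 93, 145, 182, 185] [ 0.1052  0.1032  0.1     0.0526 -0.0084 -0.0554 -0.0593]
ends [ 0.10090927 -0.05556918]
302 [61, 95, 146, 174] [ 0.0911  0.0519 -0.0115 -0.0488]
344 [61, 95, 147, 174] [ 0.0925  0.0533 -0.0112 -0.0472]
```

The drum centre is about 0.8 mm from the block centre along the V and 0.2 mm across. I'll shut the fingers and press in small steps.

Run:
```python
from h import *
p=np.array([.5080,.0216])
env.command_gripper(0.0,30)
env.move_straight([*p,.14],vel=.25);env.move_straight([*p,.106],vel=.12);env.wait(.2)
f0=np.mean([env.sense()["contact_force"] for _ in range(3)],0);print("tare",f0,env.sense()["grip_width"])
for z in[.103,.1015,.1,.099,.098,.097,.096,.095]:
    env.move_straight([*p,z],vel=.02);env.wait(.05);s=env.sense();f=s["contact_force"]-f0
    print(z,s["tcp_pos"].round(4),f.round(2),s["wrist_torque"].round(2),round(s["t"],2))
    if f[2]>9:break
c=cam("scene");cv2.imwrite("pics/scene5.png",cv2.resize(c["im"][190:260,300:400],None,fx=7,fy=7,interpolation=cv2.INTER_CUBIC))
```

```text
tare [ 0.30001587 -0.11537544 -0.3221227 ] 0.011290760629405032
0.103 [0.508  0.0216 0.103 ] [-0.58  0.33 -0.45] [-0.02  0.03  0.03] 20.16
0.1015 [0.508  0.0216 0.1015] [-1.36  0.3   0.3 ] [-0.09  0.1  -0.02] 20.46
0.1 [0.508  0.0216 0.1   ] [-1.07  0.14  0.34] [-0.1   0.1   0.02] 20.76
0.099 [0.508  0.0216 0.099 ] [-0.59  0.82  0.96] [-0.05  0.01  0.02] 21.06
0.098 [0.508  0.0216 0.098 ] [-0.15 -0.32 -0.26] [-0.1   0.08 -0.02] 21.36
0.097 [0.508  0.0216 0.097 ] [-0.03  0.73  0.69] [-0.06  0.07  0.03] 21.66
0.096 [0.508  0.0216 0.096 ] [-0.04  0.41  0.08] [-0.12  0.08  0.07] 21.96
0.095 [0.508  0.0216 0.095 ] [-0.11  0.67  0.59] [-0.14  0.08  0.02] 22.26
```

View pics/scene5.png

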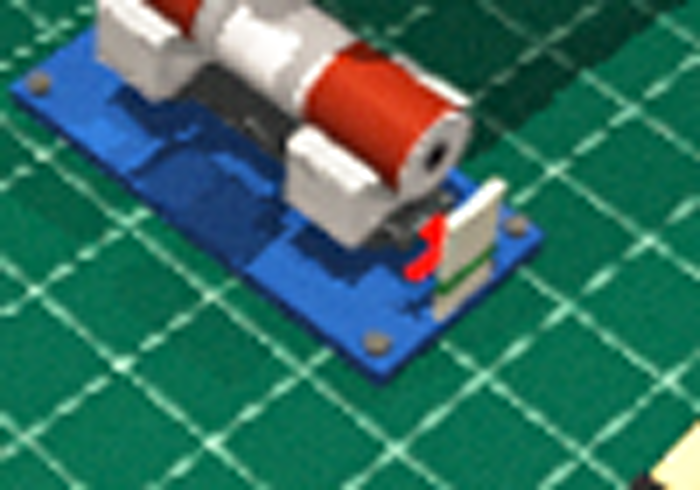

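There is no contact yet at TCP z = 0.095, although I expected it near 0.100, so I'll look before going further.

Run:
```python
from h import *
c=cam("side");cv2.imwrite("pics/side5.png",cv2.resize(c["im"][130:260,230:370],None,fx=5,fy=4.6,interpolation=cv2.INTER_CUBIC))
c=cam("wrist");cv2.imwrite("pics/w5.png",c["im"])
```

```text
(no output)
```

View pics/side5.png

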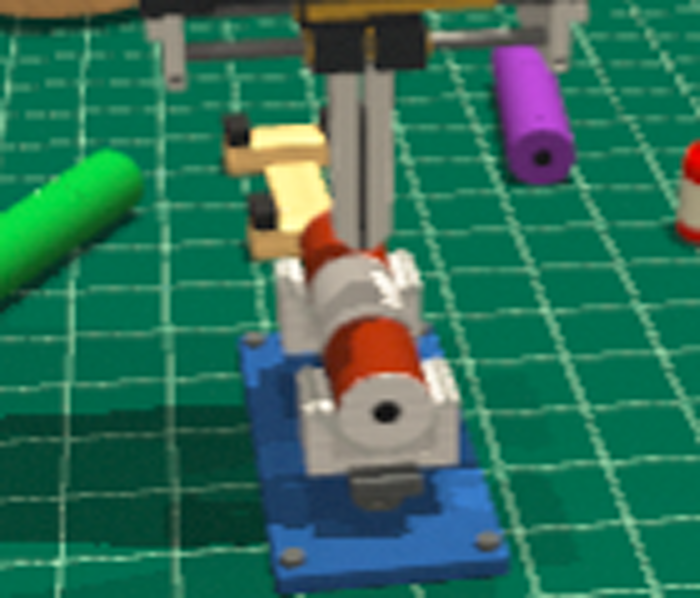

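View pics/w5.png

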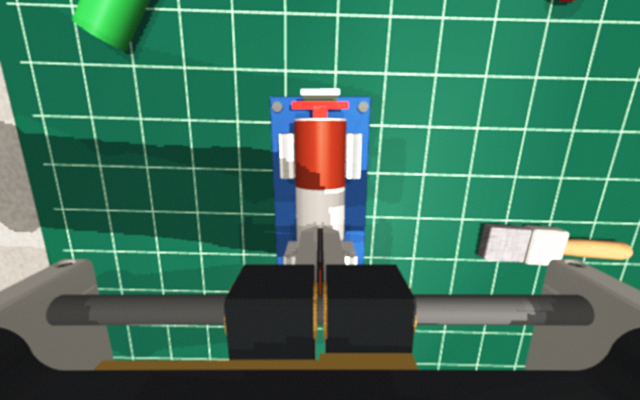

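Run:
```python
from h import *
c=cam("side")
for y in(-.006,.0136,.0216,.0296,.0486):
  for z in(.095,.1,.105): 
    u=proj(c,[.508,y,z])[0];print(y,z,u.round(1),((u-[230,130])*[5,4.6]).round(0))
cv2.imwrite("pics/side6.png",cv2.resize(c["im"][165:205,280:330],None,fx=14,fy=14,interpolation=cv2.INTER_NEAREST))
```

```text
-0.006 0.095 [302.7 200.3] [363. 323.]
-0.006 0.1 [302.7 198.3] [363. 314.]
-0.006 0.105 [302.7 196.3] [363. 305.]
0.0136 0.095 [301.7 195.7] [359. 302.]
0.0136 0.1 [301.7 193.7] [359. 293.]
0.0136 0.105 [301.7 191.8] [359. 284.]
0.0216 0.095 [301.4 193.8] [357. 294.]
0.0216 0.1 [301.4 191.9] [357. 285.]
0.0216 0.105 [301.3 189.9] [357. 276.]
0.0296 0.095 [301. 192.] [355. 285.]
0.0296 0.1 [301.  190.1] [355. 276.]
0.0296 0.105 [301.  188.1] [355. 267.]
0.0486 0.095 [300.2 187.8] [351. 266.]
0.0486 0.1 [300.1 185.9] [351. 257.]
0.0486 0.105 [300.1 184. ] [351. 248.]
```

View pics/side6.png

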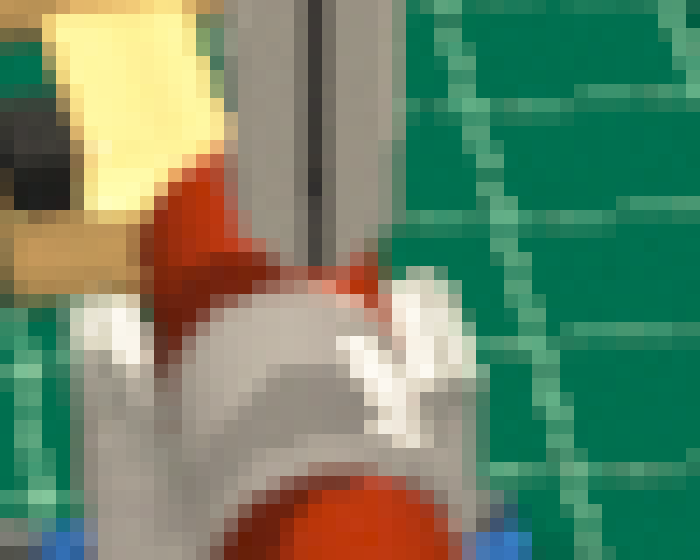

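Run:
```python
from h import *
c=cam("side");print(env.sense()["t"],env.sense()["tcp_pos"])
X=np.array([.34,.94,0]);t=np.array([.2293,.6343,.1767])
for s in(-.047,.047):
  for dz in(0,.025): print(s,dz,proj(c,t+X*s+[0,0,dz])[0].round(1))
im=cv2.imread("pics/side0.png");cv2.imwrite("pics/side0z.png",cv2.resize(im[30:95,165:230],None,fx=9,fy=9,interpolation=cv2.INTER_NEAREST))
```

```text
22.5083 [0.50799445 0.02158157 0.09499943]
-0.047 0 [194.7  90.2]
-0.047 0.025 [193.7  82.7]
0.047 0 [207.4  82.9]
0.047 0.025 [206.6  75.8]
```

View pics/side0z.png

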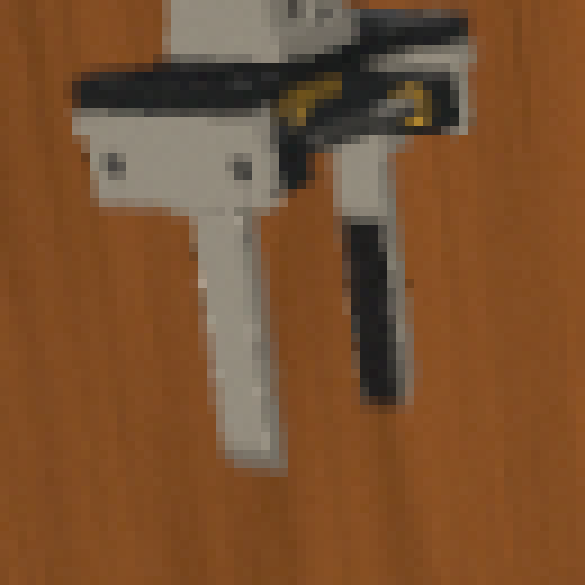

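The side view at the start shows the real fingertips about 26 mm above the reported TCP, and the wrist view agrees. The tool frame is evidently offset, so I expect contact near TCP z = 0.074. I'll continue under a force guard.

Run:
```python
from h import *
p=np.array([.5080,.0216]);f0=np.array([.1,.3,-.2])
zs=list(np.arange(.092,.0785,-.003))+list(np.arange(.078,.065,-.001))
for z in zs:
    env.move_straight([*p,z],vel=.03);s=env.sense();f=s["contact_force"]-f0
    print(round(z,4),s["tcp_pos"].round(4),f.round(2),s["wrist_torque"].round(2),round(s["t"],2))
    if f[2]>4.5:break
c=cam("scene");cv2.imwrite("pics/scene7.png",cv2.resize(c["im"][190:260,300:400],None,fx=7,fy=7,interpolation=cv2.INTER_CUBIC))
c=cam("side");cv2.imwrite("pics/side7.png",cv2.resize(c["im"][130:260,230:370],None,fx=5,fy=4.6,interpolation=cv2.INTER_CUBIC))
```

```text
0.092 [0.5078 0.0216 0.0918] [-0.1  -0.13  1.05] [-0.09  0.08  0.03] 22.76
0.089 [0.5079 0.0216 0.0888] [ 0.4  -0.52  1.  ] [-0.03  0.05 -0.04] 23.01
0.086 [0.5079 0.0216 0.0858] [ 0.72 -1.19  0.63] [-0.04  0.08  0.03] 23.26
0.083 [0.5079 0.0216 0.0828] [-0.42 -0.08  0.26] [-0.07  0.13 -0.05] 23.51
0.08 [0.5079 0.0216 0.0798] [-0.01 -0.27  0.08] [-0.11  0.01 -0.04] 23.76
0.078 [0.508  0.0216 0.0779] [ 0.5  -1.47  0.28] [-0.1   0.01  0.03] 24.01
0.077 [0.508  0.0216 0.077 ] [ 0.01 -0.13  0.22] [-0.01  0.03  0.03] 24.26
0.076 [0.508  0.0216 0.076 ] [ 0.05  0.03 -0.28] [-0.08  0.09 -0.04] 24.51
0.075 [0.508  0.0216 0.0749] [-0.77 -0.19 -0.16] [-0.07  0.07  0.04] 24.76
0.074 [0.508  0.0216 0.0739] [ 0.48 -0.23  0.27] [-0.09  0.06 -0.01] 25.01
0.073 [0.508  0.0216 0.0729] [-0.12 -0.7   0.18] [-0.05 -0.   -0.05] 25.26
0.072 [0.5081 0.0216 0.0721] [-0.39  0.06  4.65] [-0.07  0.13  0.02] 25.51
```

View pics/scene7.png

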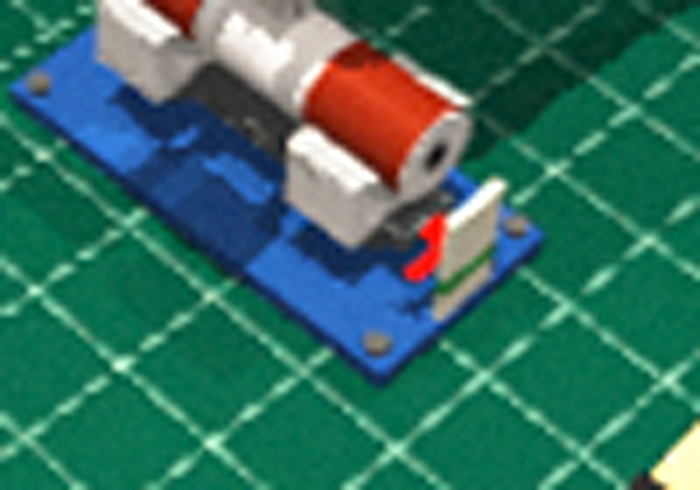

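View pics/side7.png

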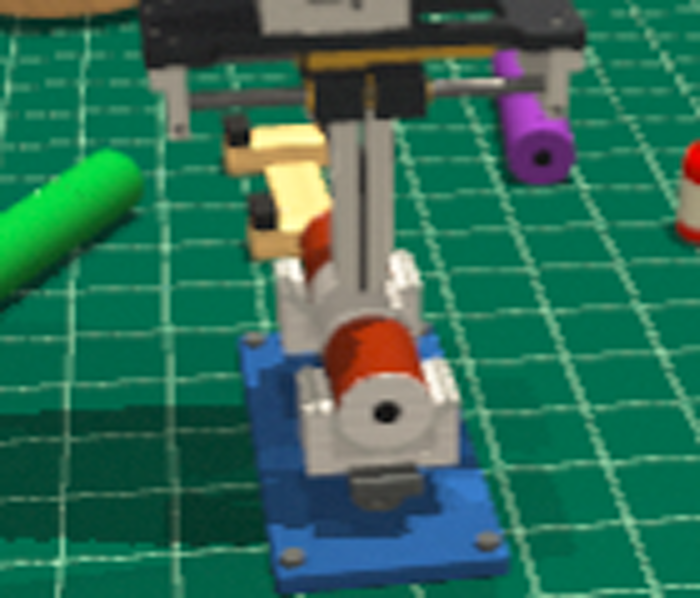

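Contact came at TCP z of about 0.0725. I'll press on toward half travel, about 0.065 and 11–12 N, and track the pointer in the scene view.

Run:
```python
from h import *
p=np.array([.5080,.0216]);f0=np.array([0,.0,0.])
def F(n=8):
    L=[]
    for _ in range(n): env.wait(.02);L.append(env.sense()["contact_force"])
    return np.mean(L,0)
def ptr():
    c=cam("scene");H,S,V=cv2.split(cv2.cvtColor(c["im"],cv2.COLOR_BGR2HSV))
    m=((H<8)|(H>172))&(S>150)&(V>120);k=np.zeros_like(m);k[215:236,354:368]=1
    ys,xs=np.nonzero(m&k);return c,xs.mean().round(2),ys.mean().round(2),len(xs)
print(ptr()[1:])
for z in(.071,.070,.069,.068,.067,.066,.0653):
    env.move_straight([*p,z],vel=.02);f=F(5);s=env.sense();
    print(z,s["tcp_pos"].round(4),f.round(2),round(s["t"],2))
    if f[2]>11.3:break
c,*q=ptr();print(q,env.sense()["t"])
cv2.imwrite("pics/scene8.png",cv2.resize(c["im"][190:260,300:400],None,fx=7,fy=7,interpolation=cv2.INTER_CUBIC))
c=cam("side");cv2.imwrite("pics/side8.png",cv2.resize(c["im"][130:260,230:370],None,fx=5,fy=4.6,interpolation=cv2.INTER_CUBIC))
```

```text
(np.float64(360.71), np.float64(224.55), 31)
0.071 [0.5081 0.0216 0.0711] [-0.03 -0.35  5.37] 25.99
0.07 [0.5081 0.0216 0.0701] [-0.48 -0.16  6.11] 26.32
0.069 [0.5081 0.0216 0.0691] [-0.66 -0.38  6.59] 26.66
0.068 [0.5082 0.0216 0.0682] [-0.69 -0.04  7.72] 26.99
0.067 [0.5082 0.0216 0.0672] [-1.04 -0.29  8.68] 27.32
0.066 [0.5082 0.0216 0.0663] [-1.71 -0.54 10.15] 27.66
0.0653 [0.5081 0.0216 0.0656] [-1.7  -0.5  10.19] 27.99
[np.float64(360.13), np.float64(225.27), 30] 28.0417
```

View pics/scene8.png

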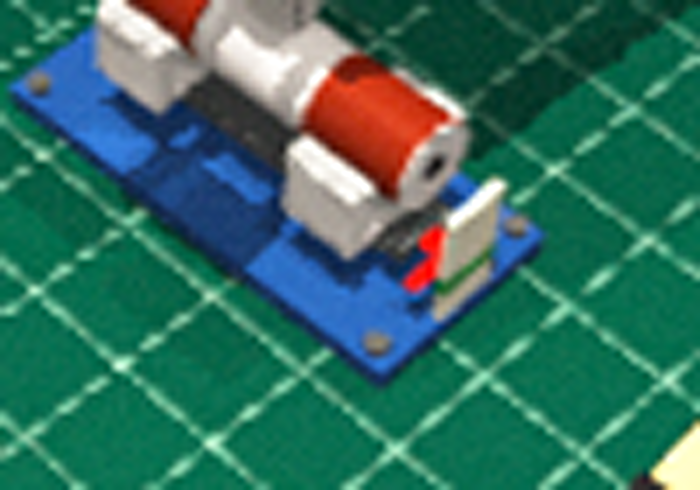

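View pics/side8.png

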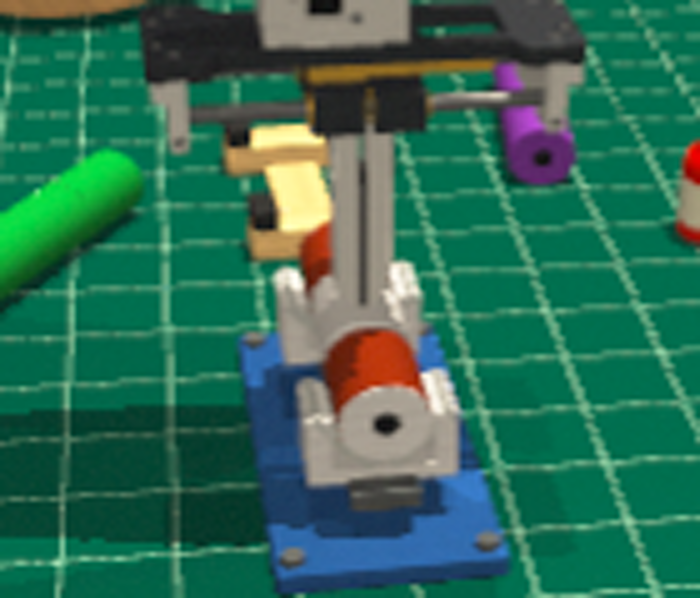

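At actual z = 0.0656 the force is 10.2 N and the drum end has sunk about 6 mm in the side view. It needs about 1 mm more. I'll also nudge −x a little to remove the sideways force of about 1.7 N.

Run:
```python
from h import *
def F(n=10):
    L=[]
    for _ in range(n): env.wait(.02);L.append(env.sense()["contact_force"])
    return np.mean(L,0)
for x,z in((.5077,.0648),(.5077,.0643),(.5074,.0643)):
    env.move_straight([x,.0216,z],vel=.02);f=F();s=env.sense()
    print(x,z,s["tcp_pos"].round(5),f.round(2),s["wrist_torque"].round(2),round(s["t"],2))
    if x==.5077 and z==.0643 and abs(f[0])<.8:break
for n in("scene","side","wrist"):
    c=cam(n);np.save(n+"9.npy",c,allow_pickle=True)
    cv2.imwrite(f"pics/{n}9.png",c["im"])
c=np.load("side9.npy",allow_pickle=True).item();cv2.imwrite("pics/side9z.png",cv2.resize(c["im"][130:260,230:370],None,fx=5,fy=4.6,interpolation=cv2.INTER_CUBIC))
c=np.load("scene9.npy",allow_pickle=True).item();cv2.imwrite("pics/scene9z.png",cv2.resize(c["im"][205:245,340:390],None,fx=14,fy=14,interpolation=cv2.INTER_CUBIC))
```

```text
0.5077 0.0648 [0.50815 0.02161 0.06519] [-0.79 -0.35 10.87] [-0.19  0.28  0.02] 28.51
0.5077 0.0643 [0.50814 0.02161 0.0647 ] [-1.15 -0.34 11.32] [-0.11  0.24 -0.04] 28.93
0.5074 0.0643 [0.50817 0.0216  0.0648 ] [ 0.12 -0.2  11.3 ] [-0.17  0.03  0.01] 29.34
```

View pics/scene9z.png

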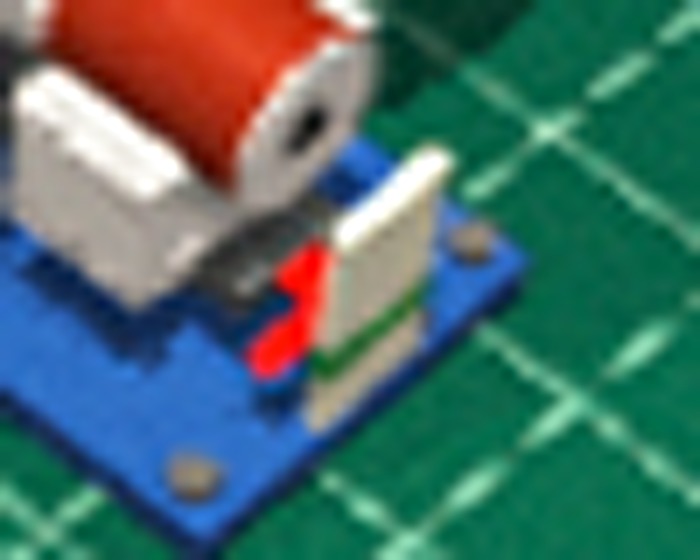

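View pics/side9z.png

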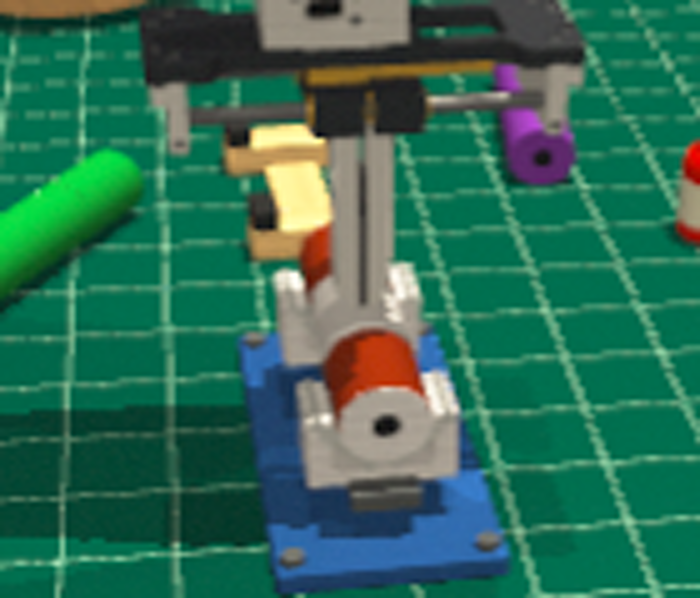

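View pics/wrist9.png

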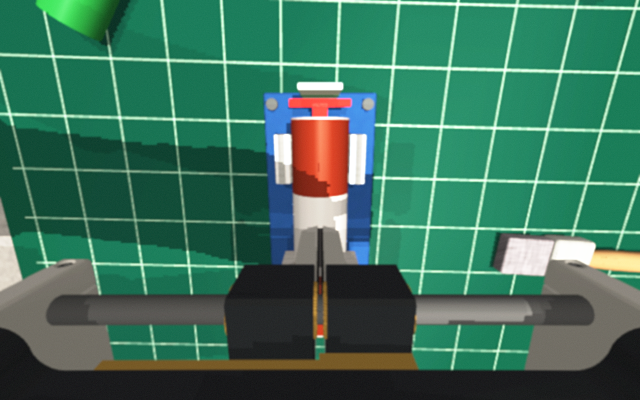

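Force is 11.3 N with almost no sideways load. The depth is about 7.5 mm from contact, and the drum end has dropped about 3 px (roughly 7 mm) in the side view. The pointer's foot lies beside the green band at (310,360) in the scene crop. I'll check it's steady and hand in.

Run:
```python
from h import *
L=[]
for _ in range(15): env.wait(.05);s=env.sense();L.append(np.r_[s["contact_force"],s["tcp_pos"]*1e3])
L=np.array(L);print(L[:7].mean(0).round(2),L[8:].mean(0).round(2),s["t"])
env.close_job()
```

```text
[-1.9000e-01 -3.7000e-01  1.1280e+01  5.0815e+02  2.1610e+01  6.4800e+01] [ 2.8000e-01 -2.6000e-01  1.1430e+01  5.0814e+02  2.1620e+01  6.4800e+01] 30.2417
the job is handed in; nothing more can be done
```

The rust-red drum is in the blue V-cradle, held pressed down from above by the shut fingertips at about half travel. I handed the job in at 30.2 s. It reported no verdict.

**What I did:** I gripped the drum by its bare band, lifted it clear of the rest, and lowered it into the V until it touched. Letting go there let it settle on both faces. I then shut the fingers and pressed on the band in small steps.

**Last checks:**
- **Centring:** seen from the wrist camera before pressing, the drum's centre was about 0.8 mm off along the V and 0.2 mm across.
- **Push:** 11.3–11.4 N down and steady. The sideways force was under 0.3 N after a small correction, so both faces should carry about the same load.
- **Travel:** about 7.5 mm of the 15 mm, judged from the tool's height since contact. The side view gave about 7 mm, and the red pointer was next to the green band. The cradle never came near bottoming out.
- **Bystanders:** I touched none of them. I did not compare their positions before and after.

**What disagreed:**
- **Tool frame:** the camera images put the real fingertips about 26 mm above the reported TCP. Contact came at a TCP height of about 0.0725 m instead of the expected 0.100 m. I pressed by force, so this did not affect the result.
- **First grip:** the offset probably meant I gripped the drum above its axis, since the gripper read about 33 mm open on a 40 mm drum. It held without visible slip.
- **Pointer reading:** the scene image is coarse, so the pointer against the green band is only a rough confirmation.

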